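Load the vibratory finisher and start it

ROBOT

A 6-joint arm with a two-finger parallel gripper is mounted at the origin on a cart in front of the work surface, level with it; the furniture and walls round the work are solid. World frame = base frame: x ahead of the robot, y to its left, z up, the work surface at z = 0. Lengths are in m, angles in degrees, forces in N, time in s.
With the tool pointing down it reaches from about 0.25 to 0.8 m from the base axis. Payload 3.9 kg.
Tool frame: the origin (TCP) lies at the very end of the fingers, on their centre line; the grasp point (between the pads) lies 19 mm behind it (ctrl.hold_point_z is the distance from the TCP to the grasp point, in m); z points along the fingers, y is the line along which they close (so a half turn about z gives the same grasp; the last joint's range is limited). The gripper opens to 85 mm and grips with 20 to 120 N. Pads are 22 mm wide; open, the fingers measure 114 mm over their backs; the gripper's body (76 mm by 85 mm) begins 54 mm behind the grasp point. The pads swing forward as they close: fully open they stand 13 mm farther back than shut.
Start: joints at [-66.52, 14.897, -7.913, 67.191, 0, 90], TCP at [0.209, -0.482, 0.231] pointing down, gripper open.
Joint ranges: [-159.42, 159.42], [-47.68, 98.78], [-73.54, 78.23], [-108.79, 121.32], [-90, 84.71], [-180, 180]. Speed limits (degrees/s): [147.25, 147.25, 180, 180, 180, 180].

INTERFACE

Orientations are given as [roll, pitch, yaw] about the fixed x, y, z axes, in that order (R = Rz(yaw) Ry(pitch) Rx(roll)).
In Python, from plant import ctrl gives the robot as it stands. The module is installed in compiled form; this text tells all that it offers.
- The arm moves only by the tool carry_out, never from a script. Its argument "deltas" is text: rows parted by semicolons, each of 5 numbers parted by spaces: the gripper command: -1 is fully open, 1 is shut, values between are in proportion, then the shift along the tool's x, y, z scaled (see below), then the turn about the tool's z scaled (see below). A call has 1 to 20 rows; each row is the pose to reach, as a shift and turn from the pose commanded when the call began, along the tool's axes at that moment; what a row does not reach only later rows make up. The controller multiplies each number of a shift by 1 m and each number of a turn by 45 degrees. A row lasts 1/10 s, in which the tool goes at most 50 mm and 8.59 degrees, less where a joint would pass 70% of its speed; a pose out of reach is approached as far as the arm can. A call with a number of a shift or a turn outside -1 to 1 is refused whole. A call with a gripper value outside its range is refused whole. The fingers move at their own pace and stop on an object; "grip_force" is the grip in N (left out, the last holds). Time passes only in rows, so rows that repeat a pose let the fingers close. It gives the time, the measured TCP pose, the force, the opening and the grip force at its end, in the units of the state.
- ctrl.get_obs(): the state, without advancing time (a new reading comes with each control period).
- ctrl.snapshot(name): name is "scene" or "top" or "wrist"; returns the picture (480x640x3 uint8, red, green, blue); there is no depth.
- ctrl.camera_params(name): a dict with "intrinsics" (3x3 intrinsics, pixels), "R" (3x3) and "t" (3): a world point X has camera coordinates R X + t; the wrist camera has in their place "mount" (4x4, takes a point from camera to tool coordinates, whose origin is the TCP and whose axes are the flange's). Camera axes: x right, y down, z forward; pixel columns grow to the right and rows downward; lengths in m; the calibration is good to about 2 mm. The wrist camera is an equidistant fisheye: a pixel r from the principal point sees the ray r / f radians off the axis. A picture is of the moment at which its call begins: read the wrist's pose just before it. camera_params takes no time and is no camera call.
- ctrl.finish_job(): hands the job in; it is judged then, once.
The state is a dict: "clock": time; "qpos": joint angles; "dq": joint speeds; "tau": joint torques, N m; "tcp_pos": TCP position; "tool_rot": TCP orientation; "force": force on the tool from outside, world axes, zero at the start; "moment": the same for the moment, N m; "finger_gap": opening from 0.0 (shut) to 1.0 (fully open); "grasp_force": force on a finger pad.
Only numpy, scipy, OpenCV 4.12 (cv2) and the standard library are available. Lean on these libraries where they do the work, as an engineer would, in place of code of your own. Each camera call takes 0.05 s, during which the arm holds its last target. There are 200 camera calls.

TASK

Load the vibratory finishing machine: stand every resin mount that was left on its loading table upright in the white specimen tray, and slide all the heavy steel blocks and discs along the table, without lifting them, and tip them over its edge into the tub. Then shut the clear cover fully, and after that turn the power knob so that its pointer stands at the green mark. Leave the bottle, eyepiece and carton round about where they are.

Things in the scene. Friction and masses are not known exactly. Their poses are not given: they have to be found in the camera images.
- machine: bench-top vibratory finishing machine, fixed, blue and grey, 210 mm deep (x), 480 mm wide (y): open tub at its right end, loading table in the middle, control box with the knob at its left end (y 245 to 335, top at z = 95). Origin at bench level under the middle of the tipping edge; x to the back, y to the left (towards the table), z up
- tub_floor (a point): centre of the tub's rubber floor, 12 mm above the bench; tub inside 198 (x) x 133 (y) mm, walls 6 mm thick (machine y -145 to 0), rim 125 mm above the bench (121 under the tipping edge); axes as the machine's
- tipping_edge (a point): middle of the edge over which parts tip straight into the tub, at table height. Loading table: level steel top 125 mm above the bench, machine x -105 to 105, y 0 to 245 mm, with kerbs 7 mm wide and 10 mm high along its front, back and left end, none along this edge (y = 0); axes as the machine's
- block_a: heavy dark steel block, 60 (x) x 52 (y) x 30 mm high with a bright round boss (36 mm dia.) on top to 34 mm, about 1 kg: to be slid, not lifted; origin at the centre of its underside; starts on the loading table with its y axis within 0.3 rad of the machine's; may be absent
- block_b: heavy dark steel block, 60 (x) x 52 (y) x 30 mm high with a bright round boss (36 mm dia.) on top to 34 mm, about 1 kg: to be slid, not lifted; origin at the centre of its underside; starts on the loading table with its y axis within 0.3 rad of the machine's; may be absent
- disc_a: heavy bright steel disc, 58 mm dia. x 26 mm high with a dark round boss (40 mm dia.) on top to 34 mm, about 0.8 kg: to be slid, not lifted; origin at the centre of its underside; starts on the loading table; may be absent
- disc_b: heavy bright steel disc, 58 mm dia. x 26 mm high with a dark round boss (40 mm dia.) on top to 34 mm, about 0.8 kg: to be slid, not lifted; origin at the centre of its underside; starts on the loading table; may be absent
- mount_red: red resin specimen mount, a cylinder 30 mm dia. x 15 mm high, light; origin at the centre of its underside; starts standing on the loading table at the end away from the tub; may be absent
- mount_green: green resin specimen mount, a cylinder 30 mm dia. x 21 mm high, light; origin at the centre of its underside; starts standing on the loading table at the end away from the tub; may be absent
- tray: open white specimen tray with a cork floor, fixed on the bench at the left, outside 120 (x) x 160 (y) x 18 mm high, walls 4 mm thick, floor 6 mm above the bench; origin at the centre of its underside
- cover (a joint): clear cover of the tub, rad: 0 = shut flat on the rim, grows as it opens, up to 1.75 (leaning a little past upright, to the right). 208 mm wide, plate 6 mm thick, blue bar 10 mm high along the free edge. Hinged on the tub's right rim, axis along the machine's x; stiff (0.4 N m): stays where it is left; can simply be pushed, to the left from its right side, then down from above
- cover_hinge (a point): middle of the cover's hinge axis, on the tub's right rim, 126 mm above the bench
- cover_lip (a point): on the upper (outer) side of the cover at the middle of its free edge, 146 mm from the hinge axis; a black lip 60 mm wide stands 15 mm farther out there
- power_knob (a joint): power knob on the control box, rad: grows clockwise seen from above, from 0 (pointer to the machine's front, -x) to 3.8 (eleven marks, 0.38 apart); the green mark is at 1.90. Light friction (0.04 N m); stays where it is left
- knob_grip (a point): on the knob's axis, middle of its grip's height, 116 mm above the bench; its -x axis is the pointer's direction. The grip is a black bar along x, 48 mm long, 12 mm thick, 22 mm high (base below it 38 mm dia.), with a white pointer line on its leading end
- green_mark (a point): the green mark on the knob's scale, 36 mm from the knob's axis, 96 mm above the bench
- eyepiece_ends (a point): fixed: the near ends of the microscope's two eyepieces, which overhang the bench behind the machine: from here 50 mm to either side (y), 25 mm up and down, and everything farther back; keep the gripper's body and wrist clear of them when travelling
- oil_bottle: small amber oil bottle, 27 mm dia. x 60 mm, a bystander; origin at the centre of its underside
- eyepiece: black eyepiece, 34 mm dia. x 51 mm, a bystander; origin at the centre of its underside
- bulb_box: yellow bulb carton, 40 x 52 x 40 mm, a bystander; origin at the centre of its underside
There are look-alikes about, which are no part of the job. What is shaped like the block_b but blue or pink is not meant.

How it is judged (in metres and radians):
On the way, in this order (a step that is already met when the one before it is completed fails the run):
1. all steel parts lie in the tub (x of block_a in the frame of tub_floor between -0.1 and 0.1 m and y of block_a in the frame of tub_floor between -0.068 and 0.068 m and z of each of block_a, block_b, disc_a, disc_b in the frame of tub_floor below 0.1 m and x of block_b in the frame of tub_floor between -0.1 and 0.1 m and y of block_b in the frame of tub_floor between -0.068 and 0.068 m and x of disc_a in the frame of tub_floor between -0.1 and 0.1 m and y of disc_a in the frame of tub_floor between -0.068 and 0.068 m and x of disc_b in the frame of tub_floor between -0.1 and 0.1 m and y of disc_b in the frame of tub_floor between -0.068 and 0.068 m), for 0.2 s.
2. the cover is shut (value of joint cover below 0.04 rad), for 0.2 s.
3. the knob's pointer stands at the green mark (value of joint power_knob between 1.79 and 2.01 rad), for 0.2 s.
At the end, for the whole second after the job is handed in: every steel part lies inside the tub; every resin mount stands upright on the tray's floor, at rest; the cover is shut (within 0.04 rad); the knob is within 0.11 rad of the green mark (all of step 1 and all of step 3 and x of mount_red in the frame of tray between -0.056 and 0.056 m and y of mount_red in the frame of tray between -0.075 and 0.075 m and z of each of mount_red, mount_green in the frame of tray below 0.012 m and angle between each of mount_red, mount_green's own z axis and vertical below 0.2 rad and linear speed of each of mount_red, mount_green below 0.02 m/s and x of mount_green in the frame of tray between -0.056 and 0.056 m and y of mount_green in the frame of tray between -0.075 and 0.075 m and value of joint cover below 0.04 rad); the robot touches nothing.
It fails at once if a steel part is lifted more than 25 mm off the loading table (height (world z) of any of block_a, block_b, disc_a, disc_b above 0.15 m).
It fails at once if a bystander (bottle, eyepiece, carton) is moved more than 30 mm (distance of any of oil_bottle, eyepiece, bulb_box from where it was at the start of the episode above 0.03 m).
Of block_a, block_b, disc_a, disc_b only 3 to 4 are there at a start; the rules pass over those that are not, and their reading is None.
Of mount_red, mount_green only 1 to 2 are there at a start; the rules pass over those that are not, and their reading is None.
At some moment in a run one of block_a, block_b, disc_a, disc_b may be knocked a few centimetres aside while the robot is not near it.
Once in a run the grip may slacken for a moment while it holds something.
It also fails if it takes over 208 s, if anything falls off the work surface, if the arm or the gripper's body presses on something with over 40 N, if the wrist force passes 120 N, or if a joint passes its speed limit or range.

## Working session

There is one attempt and no reset: what is moved stays moved. The work goes in short steps, Python scripts to look and compute and a tool call to move; the robot and the scene stay as the last step left them, time stands still between calls to the robot, and variables do not carry over. Pictures are saved under pics/ and viewed, at most 18 in all, crops included, and the job is handed in when it is done.

Besides the shell and the picture viewer there is one more tool, called after "Emit:" as name(argument=value, ...) on one line, values as JSON. carry_out: Moves the arm, as the interface text tells. Shifts and turns lie within -1 to 1; 1 stands for 1 m of shift or 45 degrees of turn. Its arguments: {"type":"object","properties":{"deltas":{"type":"string"},"grip_force":{"type":"number"}},"required":["deltas"]}

```bash
mkdir -p pics; cat > h.py <<'E'
import numpy as np, cv2
from plant import ctrl
def snap(cam,name,crop=None,k=1):
    im=ctrl.snapshot(cam)[:,:,::-1]
    if crop: x0,y0,x1,y1=crop; im=im[y0:y1,x0:x1]
    if k!=1: im=cv2.resize(im,None,fx=k,fy=k,interpolation=cv2.INTER_CUBIC)
    cv2.imwrite('pics/'+name+'.png',im)
def px2w(cam,u,v,z):
    p=ctrl.camera_params(cam);K=np.array(p['intrinsics']);R=np.array(p['R']);t=np.array(p['t'])
    d=R.T@np.linalg.inv(K)@np.array([u,v,1.]);c=-R.T@t
    return c+d*(z-c[2])/d[2]
def w2px(cam,X):
    p=ctrl.camera_params(cam);q=np.array(p['intrinsics'])@(np.array(p['R'])@np.array(X)+p['t']);return q[:2]/q[2]
E
python3 - <<'E'
from h import *
for c in('scene','top'): snap(c,c+'0')
print(ctrl.get_obs()); 
for c in('scene','top','wrist'): print(ctrl.camera_params(c))
E
```

```text
{'clock': 0.1, 'qpos': array([-6.65206507e+01,  1.49295944e+01, -7.97796305e+00,  6.71915542e+01,
        1.22941836e-03,  8.99998722e+01]), 'dq': array([-0.01795729, -0.02082223,  0.25969481, -0.01402281, -0.0074868 ,
       -0.02365915]), 'tau': array([-8.87893475e-04, -4.06509054e+01,  2.54527473e+01,  1.00638080e-02,
       -7.00720148e-05, -1.62723842e-05]), 'tcp_pos': array([ 0.20892918, -0.48096095,  0.23057256]), 'tool_rot': array([-1.79900888e+02, -1.22963754e-03,  2.34794750e+01]), 'force': array([ 0.15330424, -0.16001931,  0.64132306]), 'moment': array([ 0.05991077,  0.02165846, -0.00629208]), 'grasp_force': 0.0, 'finger_gap': 1.0039581930834096}
{'intrinsics': array([[434.36629312,   0.        , 314.86746998],
       [  0.        , 434.36629312, 238.21865657],
       [  0.        ,   0.        ,   1.        ]]), 'R': array([[ 0.90233786, -0.43048229,  0.0217113 ],
       [-0.21048474, -0.4840361 , -0.84935577],
       [ 0.37614167,  0.76183597, -0.52737406]]), 't': array([-0.52803751,  0.25172202,  1.3972653 ])}
{'intrinsics': array([[457.67849664,   0.        , 318.53838672],
       [  0.        , 457.67849664, 247.18725897],
       [  0.        ,   0.        ,   1.        ]]), 'R': array([[-0.0114162 , -0.9999286 , -0.00353182],
       [-0.99037728,  0.01179419, -0.13789034],
       [ 0.13792214,  0.00192365, -0.99044121]]), 't': array([-0.05477968,  0.55982541,  1.29202057])}
{'intrinsics': array([[371.64829954,   0.        , 319.12090779],
       [  0.        , 371.64829954, 235.12540837],
       [  0.        ,   0.        ,   1.        ]]), 'mount': array([[ 6.72136231e-04, -9.49263158e-01, -3.14482123e-01,
         8.13089715e-02],
       [ 9.99999578e-01,  8.34789875e-04, -3.82531520e-04,
         1.51384617e-03],
       [ 6.25649571e-04, -3.14481733e-01,  9.49263319e-01,
        -1.43049681e-01],
       [ 0.00000000e+00,  0.00000000e+00,  0.00000000e+00,
         1.00000000e+00]])}
```

View pics/scene0.png

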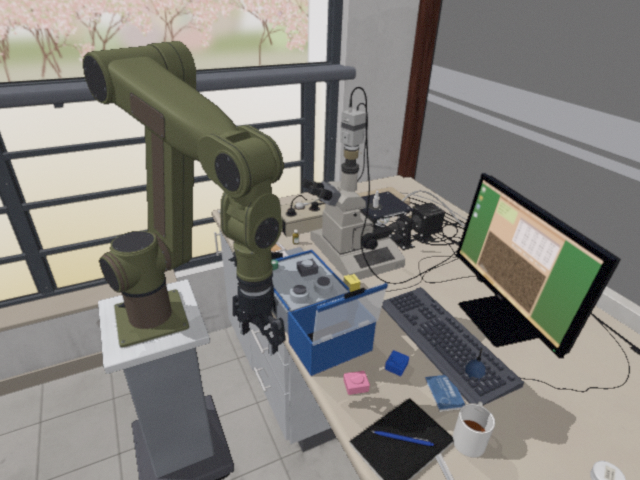

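View pics/top0.png

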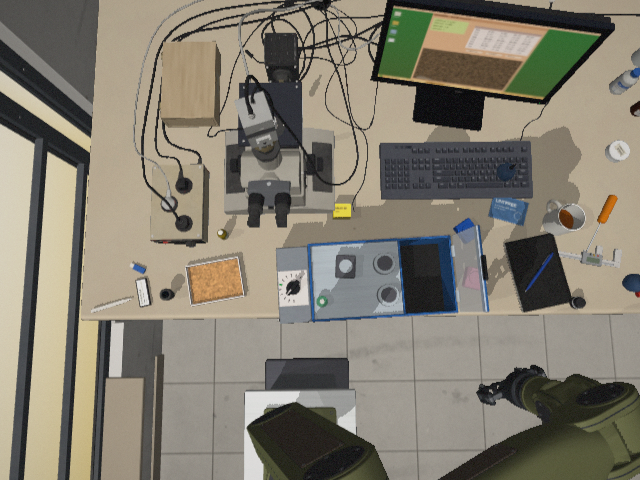

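```bash
python3 - <<'E'
from h import *
snap('top','top1',(150,210,500,330),2.28)
E
```

```text
(no output)
```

View pics/top1.png

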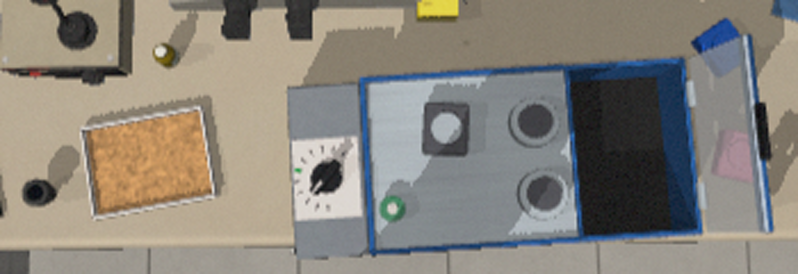

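```bash
python3 - <<'E'
from h import *
f=lambda u,v,z: px2w('top',150+u/2.28,210+v/2.28,z)
P={'kerbBL':(361,78,.135),'kerbFL':(374,252,.135),'edgeB':(567,68,.13),'edgeF':(581,237,.13),'tubBR':(684,60,.125),'tubFR':(699,233,.125),'block':(446,127,.159),'discA':(535,121,.159),'discB':(544,194,.159),'green':(392,208,.146),'knob':(327,177,.127),'gmark':(298,170,.096),
'trayBL':(81,129,.018),'trayBR':(202,107,.018),'trayFR':(215,195,.018),'trayFL':(94,218,.018),'bottle':(161,50,.06),'eyep':(38,190,.05),'lipB':(748,36,.27),'lipF':(770,232,.27),'boxBL':(288,88,.095),'boxFL':(296,258,.095)}
W={k:f(*v) for k,v in P.items()}
for k,v in W.items(): print(k,v.round(3))
n=lambda a,b:(np.linalg.norm(W[a]-W[b]).round(3),np.degrees(np.arctan2(*(W[a]-W[b])[[1,0]])).round(1))
for a,b in [('kerbBL','kerbFL'),('edgeB','edgeF'),('tubBR','tubFR'),('kerbBL','edgeB'),('kerbBL','tubBR'),('kerbFL','tubFR'),('trayBL','trayBR'),('trayFL','trayFR'),('trayBL','trayFL'),('trayBR','trayFR'),('knob','gmark')]: print(a,b,*n(a,b))
E
```

```text
kerbBL [ 0.554 -0.034  0.135]
kerbFL [ 0.351 -0.047  0.135]
edgeB [ 0.564 -0.279  0.13 ]
edgeF [ 0.365 -0.288  0.13 ]
tubBR [ 0.573 -0.42   0.125]
tubFR [ 0.368 -0.427  0.125]
block [ 0.492 -0.132  0.159]
discA [ 0.498 -0.235  0.159]
discB [ 0.414 -0.242  0.159]
green [ 0.401 -0.069  0.146]
knob [0.438 0.007 0.127]
gmark [0.449 0.044 0.096]
trayBL [0.509 0.33  0.018]
trayBR [0.536 0.175 0.018]
trayFR [0.422 0.157 0.018]
trayFL [0.395 0.31  0.018]
bottle [0.604 0.22  0.06 ]
eyep [0.43  0.372 0.05 ]
lipB [ 0.574 -0.447  0.27 ]
lipF [ 0.369 -0.457  0.27 ]
boxBL [0.549 0.056 0.095]
boxFL [0.344 0.046 0.095]
kerbBL kerbFL 0.204 3.7
edgeB edgeF 0.199 2.6
tubBR tubFR 0.205 2.0
kerbBL edgeB 0.245 92.3
kerbBL tubBR 0.386 92.8
kerbFL tubFR 0.38 92.6
trayBL trayBR 0.158 99.7
trayFL trayFR 0.156 100.1
trayBL trayFL 0.116 9.9
trayBR trayFR 0.115 9.0
knob gmark 0.049 -105.8
```

Emit:
carry_out(deltas="-1 0.05 -0.07 -0.1 -0.3; -1 0.168 -0.233 -0.12 -0.978; -1 0.168 -0.233 -0.12 -0.978; -1 0.168 -0.233 -0.12 -0.978; -1 0.168 -0.233 -0.12 -0.978; -1 0.168 -0.233 -0.12 -0.978; -1 0.168 -0.233 -0.12 -0.978; -1 0.168 -0.233 -0.12 -0.978")

```text
clock: 0.95
tcp_pos: [0.2708, -0.1992, 0.3523]
tool_rot: [179.9, 0.0, 67.7]
force: [-0.2, -0.3, -0.2]
finger_gap: 0.998
grasp_force: 0.0
```

```bash
cat >> h.py <<'E'
from scipy.spatial.transform import Rotation as Ro
YAW=np.radians(2.7);O=np.array([.4645,-.2835]);RM=np.array([[np.cos(YAW),-np.sin(YAW)],[np.sin(YAW),np.cos(YAW)]])
def m2w(x,y): return O+RM@[x,y]
def w2m(p): return RM.T@(np.array(p)[:2]-O)
def tool():
    o=ctrl.get_obs(); return Ro.from_euler('xyz',o['tool_rot'],degrees=True).as_matrix(),np.array(o['tcp_pos']),o
def go(p,yaw=None):
    R,t,o=tool(); print('shift',(R.T@(np.array(p)-t)).round(3), 'turn', None if yaw is None else round(-((yaw-o['tool_rot'][2]+180)%360-180)/45,3))
def wpix(u,v,z,pose=None):
    R,t=(tool()[:2] if pose is None else pose); p=ctrl.camera_params('wrist');K=p['intrinsics'];M=np.array(p['mount'])
    a=np.array([(u-K[0,2])/K[0,0],(v-K[1,2])/K[1,1]]);r=np.hypot(*a);d=np.r_[a/r*np.sin(r),np.cos(r)] if r>0 else np.array([0,0,1.])
    d=R@M[:3,:3]@d;c=R@M[:3,3]+t
    return c+d*(z-c[2])/d[2]
E
python3 - <<'E'
from h import *
print(ctrl.get_obs()['tcp_pos'],ctrl.get_obs()['tool_rot'],ctrl.get_obs()['clock'])
go([*m2w(-.03,.10),.36],92.7)
for n,p in dict(block=(.492,-.132),A=(.498,-.235),B=(.414,-.242),g=(.401,-.069),k=(.438,.008)).items(): print(n,w2m(p).round(3))
E
```

```text
[ 0.27077347 -0.19917285  0.35230545] [1.79879686e+02 1.01683010e-02 6.77302304e+01] 0.95
shift [ 0.073  0.142 -0.007] turn -0.555
block [0.035 0.15 ]
A [0.036 0.047]
B [-0.048  0.044]
g [-0.053  0.217]
k [-0.013  0.292]
```

Emit:
carry_out(deltas="0.06 0.073 0.142 -0.007 -0.555; 0.06 0.073 0.142 -0.007 -0.555; 0.06 0.073 0.142 -0.007 -0.555; 0.06 0.073 0.142 -0.007 -0.555; 0.06 0.073 0.142 -0.007 -0.555; 0.06 0.073 0.142 -0.007 -0.555")

```text
clock: 1.55
tcp_pos: [0.4283, -0.1883, 0.3576]
tool_rot: [-179.9, -0.0, 92.4]
force: [0.1, -0.3, 0.2]
finger_gap: 0.472
grasp_force: 0.0
```

```bash
python3 - <<'E'
from h import *
R,t,o=tool();print(R.tolist(),t.tolist(),o['finger_gap'])
snap('wrist','w1')
E
```

```text
[[-0.04137968936098998, 0.9991402257788585, -0.0025554919213234286], [0.9991433240563571, 0.04138103809898922, 0.0004771576925985306], [0.0005824963532729587, -0.0025335580557743227, -0.9999966208850791]] [0.42832530945599234, -0.18833414050377473, 0.35756636280382276] 0.47248820922051277
```

View pics/w1.png

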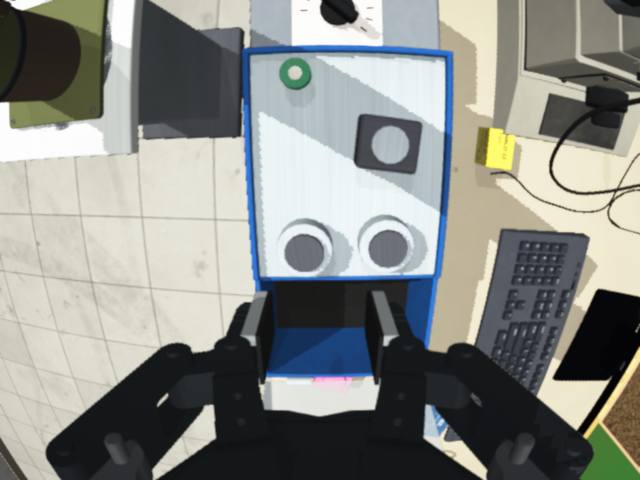

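```bash
python3 - <<'E'
from h import *
for n,p in dict(block=(389,145,.159),A=(386,244,.159),B=(305,252,.159),green=(295,73,.146),eF=(258,279,.125),eB=(436,277,.125),kFL=(245,50,.135),kBL=(452,51,.135),knob=(338,9,.127),tip=(365,26,.127),carton=(496,140,.04)).items(): w=wpix(*p); print(n,w.round(3),w2m(w).round(3))
go([*m2w(.036,.11),.25],92.7)
go([*m2w(.036,.11),.138],92.7)
E
```

```text
block [ 0.491 -0.131  0.159] [0.034 0.151]
A [ 0.496 -0.228  0.159] [0.035 0.054]
B [ 0.417 -0.24   0.159] [-0.046  0.046]
green [ 0.401 -0.068  0.146] [-0.053  0.218]
eF [ 0.364 -0.288  0.125] [-0.101  0.   ]
eB [ 0.567 -0.278  0.125] [0.103 0.001]
kFL [ 0.35  -0.043  0.135] [-0.103  0.245]
kBL [ 0.555 -0.03   0.135] [0.102 0.249]
knob [0.439 0.003 0.127] [-0.012  0.288]
tip [ 0.467 -0.013  0.127] [0.015 0.27 ]
carton [ 0.66  -0.118  0.04 ] [0.203 0.156]
shift [0.014 0.068 0.108] turn -0.008
shift [0.014 0.068 0.22 ] turn -0.008
```

Emit:
carry_out(deltas="0.06 0.006 0.068 0.05 -0.008; 0.06 0.006 0.068 0.1 -0.008; 0.06 0.006 0.068 0.1 -0.008; 0.06 0.006 0.068 0.14 -0.008; 0.06 0.006 0.068 0.18 -0.008; 0.06 0.006 0.068 0.21 -0.008; 0.06 0.006 0.068 0.224 -0.008; 0.06 0.006 0.068 0.224 -0.008")

```text
clock: 2.4
tcp_pos: [0.4937, -0.1788, 0.1326]
tool_rot: [-179.7, -0.1, 92.7]
force: [-0.8, -0.1, 1.1]
finger_gap: 0.469
grasp_force: 0.0
```

```bash
python3 - <<'E'
from h import *
snap('wrist','w2'); go([*m2w(.0355,-.02),.132],92.7);R,t,o=tool();print(w2m(t))
E
```

```text
shift [-0.123 -0.     0.002] turn 0.0
[0.03557503 0.10269416]
```

View pics/w2.png

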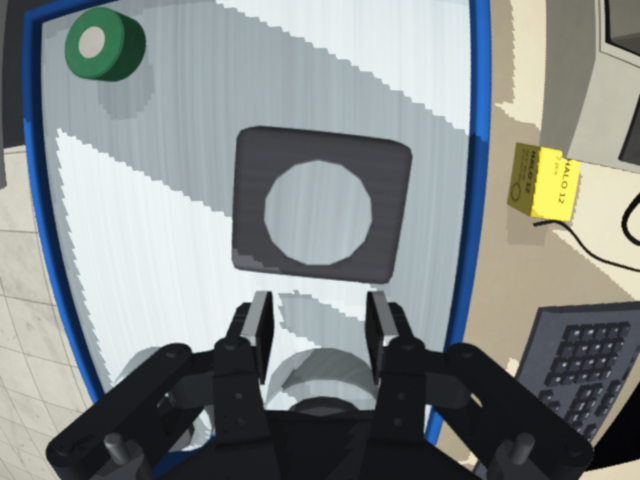

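Emit:
carry_out(deltas="0.06 -0.01 0 0 0; 0.06 -0.02 0 0 0; 0.06 -0.03 0 0 0; 0.06 -0.04 0 0 0; 0.06 -0.05 0 0 0; 0.06 -0.06 0 0 0; 0.06 -0.07 0 0 0; 0.06 -0.08 0 0 0; 0.06 -0.09 0 0 0; 0.06 -0.1 0 0 0; 0.06 -0.11 0 0 0; 0.06 -0.12 0 0 0; 0.06 -0.125 0 0 0")

```text
clock: 3.75
tcp_pos: [0.5034, -0.3051, 0.1341]
tool_rot: [-180.0, 0.0, 92.8]
force: [0.1, -0.3, 1.0]
finger_gap: 0.47
grasp_force: 0.0
```

```bash
python3 - <<'E'
from h import *
R,t,o=tool();print(w2m(t),t)
go([*m2w(-.046,.10),.25],92.7)
go([*m2w(-.046,-.02),.132],92.7)
E
```

```text
[ 0.03783724 -0.02343931] [ 0.50339938 -0.30513091  0.13412483]
shift [ 0.123 -0.084 -0.116] turn 0.001
shift [ 0.004 -0.084  0.002] turn 0.001
```

Emit:
carry_out(deltas="0.06 0 0 -0.05 0; 0.06 0 0 -0.08 0; 0.06 0.04 -0.03 -0.1 0; 0.06 0.08 -0.06 -0.1 0; 0.06 0.125 -0.084 -0.1 0; 0.06 0.125 -0.084 -0.1 0; 0.06 0.125 -0.084 -0.06 0; 0.06 0.125 -0.084 -0.02 0; 0.06 0.125 -0.084 0.002 0; 0.06 0.125 -0.084 0.002 0")

```text
clock: 4.75
tcp_pos: [0.4109, -0.1821, 0.1294]
tool_rot: [-179.7, -0.2, 92.8]
force: [0.1, -0.5, 0.0]
finger_gap: 0.469
grasp_force: 0.0
```

```bash
python3 - <<'E'
from h import *
R,t,o=tool();print(w2m(t),t)
snap('wrist','w3');snap('top','t3',(270,220,500,330),2)
a=cv2.imread('pics/w3.png');b=cv2.imread('pics/t3.png')
c=np.zeros((480+220,640,3),np.uint8);c[:480]=a;c[480:700,:460]=b[:220,:460];cv2.imwrite('pics/c3.png',cv2.resize(c,None,fx=.85,fy=.85))
E
```

```text
[-0.04876457  0.10376984] [ 0.41090134 -0.18214249  0.12941696]
```

View pics/c3.png

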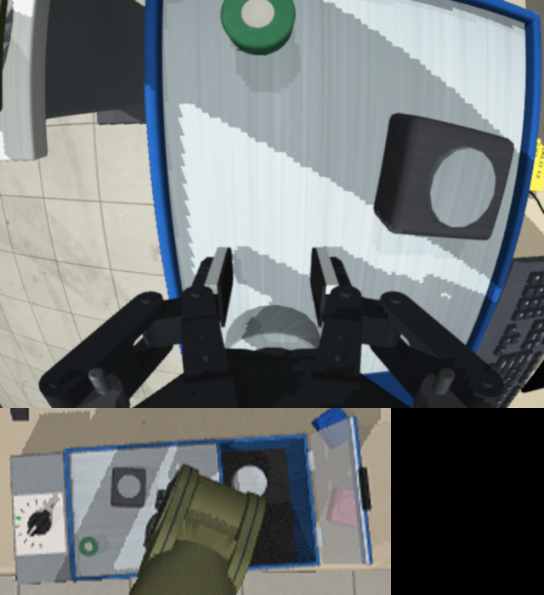

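Emit:
carry_out(deltas="0.06 -0.01 0.002 -0.002 0; 0.06 -0.02 0.002 -0.003 0; 0.06 -0.03 0.002 -0.003 0; 0.06 -0.04 0.002 -0.003 0; 0.06 -0.05 0.002 -0.003 0; 0.06 -0.06 0.002 -0.003 0; 0.06 -0.07 0.002 -0.003 0; 0.06 -0.08 0.002 -0.003 0; 0.06 -0.09 0.002 -0.003 0; 0.06 -0.1 0.002 -0.003 0; 0.06 -0.11 0.002 -0.003 0; 0.06 -0.12 0.002 -0.003 0; 0.06 -0.127 0.002 -0.003 0")

```text
clock: 6.15
tcp_pos: [0.4216, -0.311, 0.1352]
tool_rot: [-180.0, 0.0, 92.8]
force: [0.1, 0.0, 0.3]
finger_gap: 0.468
grasp_force: 0.0
```

```bash
python3 - <<'E'
from h import *
R,t,o=tool();print(w2m(t),t)
go([*m2w(.035,.202),.25],92.7)
go([*m2w(.035,.202),.132],92.7)
E
```

```text
[-0.04411683 -0.02540646] [ 0.42162896 -0.31095645  0.1351768 ]
shift [ 0.227  0.079 -0.115] turn 0.002
shift [0.227 0.079 0.003] turn 0.002
```

Emit:
carry_out(deltas="0.06 0 0 -0.05 0; 0.06 0 0 -0.08 0; 0.06 0.05 0.02 -0.1 0; 0.06 0.1 0.04 -0.1 0; 0.06 0.145 0.06 -0.1 0; 0.06 0.19 0.079 -0.1 0; 0.06 0.227 0.079 -0.1 0; 0.06 0.227 0.079 -0.1 0; 0.06 0.227 0.079 -0.06 0; 0.06 0.227 0.079 -0.02 0; 0.06 0.227 0.079 0.004 0; 0.06 0.227 0.079 0.004 0")

```text
clock: 7.35
tcp_pos: [0.486, -0.0793, 0.128]
tool_rot: [-179.6, -0.1, 92.8]
force: [-1.3, -0.7, 0.8]
finger_gap: 0.469
grasp_force: 0.0
```

```bash
python3 - <<'E'
from h import *
R,t,o=tool();print(w2m(t),t)
snap('wrist','w4');snap('top','t4',(270,220,500,330),2)
a=cv2.imread('pics/w4.png');b=cv2.imread('pics/t4.png')
c=np.zeros((480+220,640,3),np.uint8);c[:480]=a;c[480:700,:460]=b[:220,:460];cv2.imwrite('pics/c4.png',cv2.resize(c,None,fx=.85,fy=.85))
E
```

```text
[0.03105656 0.20291258] [ 0.48596359 -0.07934972  0.12795585]
```

View pics/c4.png

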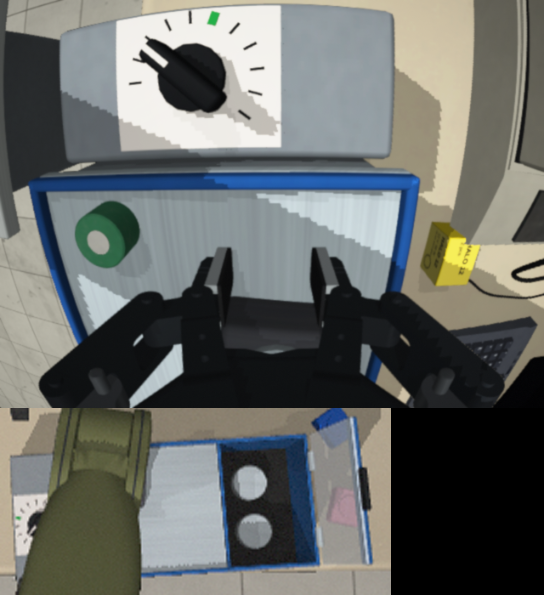

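Emit:
carry_out(deltas="0.06 -0.01 0.003 -0.004 0; 0.06 -0.02 0.003 -0.005 0; 0.06 -0.032 0.003 -0.005 0; 0.06 -0.044 0.003 -0.005 0; 0.06 -0.056 0.003 -0.005 0; 0.06 -0.068 0.003 -0.005 0; 0.06 -0.08 0.003 -0.005 0; 0.06 -0.092 0.003 -0.005 0; 0.06 -0.104 0.003 -0.005 0; 0.06 -0.116 0.003 -0.005 0; 0.06 -0.128 0.003 -0.005 0; 0.06 -0.14 0.003 -0.005 0; 0.06 -0.152 0.003 -0.005 0; 0.06 -0.164 0.003 -0.005 0; 0.06 -0.176 0.003 -0.005 0; 0.06 -0.188 0.003 -0.005 0; 0.06 -0.2 0.003 -0.005 0; 0.06 -0.21 0.003 -0.005 0; 0.06 -0.22 0.003 -0.005 0; 0.06 -0.23 0.003 -0.005 0")

```text
clock: 9.45
tcp_pos: [0.5035, -0.3097, 0.1361]
tool_rot: [-180.0, -0.0, 92.8]
force: [-0.3, 1.2, 0.2]
finger_gap: 0.47
grasp_force: 0.0
```

```bash
python3 - <<'E'
from h import *
R,t,o=tool();print(w2m(t),t)
go([*m2w(-.053,.218),.26],92.7)
go([*m2w(-.053,.218),.130],92.7)
E
```

```text
[ 0.03773961 -0.02805505] [ 0.50351929 -0.30974612  0.13614603]
shift [ 0.246 -0.09  -0.124] turn 0.002
shift [ 0.246 -0.09   0.006] turn 0.002
```

Emit:
carry_out(deltas="0 0 0 -0.05 0; 0 0 0 -0.09 0; -0.4 0.04 -0.02 -0.11 0; -0.4 0.085 -0.04 -0.12 0; -0.4 0.13 -0.06 -0.12 0; -0.4 0.175 -0.08 -0.12 0; -0.4 0.22 -0.09 -0.12 0; -0.4 0.246 -0.09 -0.12 0; -0.4 0.246 -0.09 -0.12 0")

```text
clock: 10.35
tcp_pos: [0.4008, -0.0653, 0.2566]
tool_rot: [180.0, -0.0, 93.1]
force: [-0.3, -0.9, 0.4]
finger_gap: 0.699
grasp_force: 0.0
```

```bash
python3 - <<'E'
from h import *
R,t,o=tool();print(w2m(t),t)
snap('wrist','w5');snap('top','t5',(270,220,500,330),2)
a=cv2.imread('pics/w5.png');b=cv2.imread('pics/t5.png')
c=np.zeros((480+220,640,3),np.uint8);c[:480]=a;c[480:700,:460]=b[:220,:460];cv2.imwrite('pics/c5.png',cv2.resize(c,None,fx=.85,fy=.85))
go([*m2w(-.053,.218),.128],92.7)
print(R.tolist(),t.tolist())
E
```

```text
[-0.05331864  0.22097992] [ 0.40083097 -0.06527705  0.25662872]
shift [-0.001 -0.001  0.129] turn 0.005
[[-0.053768953181173605, 0.9985533804813709, 0.0002144831642032981], [0.9985531889554389, 0.053768799579702355, 0.0006670972056265138], [0.0006545996675187639, 0.0002500419660090801, -0.9999997544891154]] [0.4008309689674032, -0.06527704557507706, 0.25662872419706234]
```

View pics/c5.png

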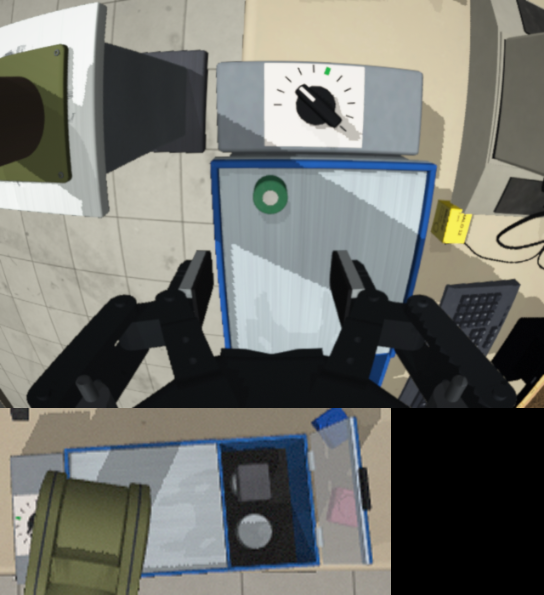

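```bash
python3 - <<'E'
from h import *
s=.85
g=wpix(269/s,197/s,.146);print(g,w2m(g))
a=w2m(wpix(301/s,87/s,.127));b=w2m(wpix(339/s,126/s,.127));gm=w2m(wpix(327/s,71/s,.096));print('tip',a,'tail',b,'mid',(a+b)/2,'gm',gm)
d=a-b; print('knob angle',np.arctan2(d[1],-d[0]))
k=(a+b)/2;print(np.arctan2(*( (gm-k)[[1,0]]*[1,-1])))
print(w2m(wpix(215/s,66/s,.095)),w2m(wpix(422/s,70/s,.095)))
E
```

```text
[ 0.40121425 -0.06939396  0.146     ] [-0.05312972  0.21684952]
tip [-0.02641738  0.30887818] tail [0.00751193 0.27602673] mid [-0.00945273  0.29245246] gm [0.0011217  0.32657523]
knob angle 0.7692593314507457
1.8713047299369021
[-0.10514492  0.33113979] [0.10131695 0.3369598 ]
```

Emit:
carry_out(deltas="-0.4 -0.004 0 0.05 0; -0.4 -0.004 0 0.09 0; -0.4 -0.004 0 0.12 0; -0.4 -0.004 0 0.128 0; -0.4 -0.004 0 0.128 0; 1 -0.004 0 0.128 0; 1 -0.004 0 0.128 0; 1 -0.004 0 0.128 0; 1 -0.004 0 0.128 0; 1 -0.004 0 0.128 0; 1 -0.004 0 0.128 0", grip_force=50)

```text
clock: 11.55
tcp_pos: [0.4036, -0.072, 0.1302]
tool_rot: [179.8, 0.1, 92.8]
force: [-0.2, -0.5, 6.7]
finger_gap: 0.332
grasp_force: 49.2
```

```bash
python3 - <<'E'
from h import *
R,t,o=tool();print(w2m(t),t,o['qpos'])
go([.467,.243,.22],100);go([.467,.243,.02],100)
E
```

```text
[-0.05086313  0.21410037] [ 0.40360782 -0.07203329  0.13016835] [-1.00843403e+01  7.88954979e+00 -3.33104411e+01  4.85505138e+01
 -4.46483837e-02  7.70853448e+01]
shift [ 0.311  0.079 -0.09 ] turn -0.159
shift [0.312 0.078 0.11 ] turn -0.159
```

Emit:
carry_out(deltas="1 0 0 -0.03 0; 1 0 0 -0.07 0; 1 0 0 -0.1 0; 1 0.04 0 -0.1 0; 1 0.085 0 -0.1 0; 1 0.13 0 -0.1 0; 1 0.175 0 -0.1 0; 1 0.22 0.01 -0.1 0; 1 0.265 0.035 -0.1 0; 1 0.3 0.055 -0.08 0; 1 0.311 0.066 -0.04 0; 1 0.311 0.066 0 0; 1 0.311 0.066 0.04 0; 1 0.311 0.066 0.07 0; 1 0.311 0.066 0.08 0; 1 0.311 0.066 0.08 0")

```text
clock: 13.15
tcp_pos: [0.4517, 0.2421, 0.0477]
tool_rot: [-179.9, 0.1, 92.8]
force: [0.6, -0.1, -0.2]
finger_gap: 0.326
grasp_force: 49.4
```

```bash
python3 - <<'E'
from h import *
R,t,o=tool();print(t,o['grasp_force'],o['finger_gap'])
snap('wrist','w6');go([t[0],t[1],.013])
E
```

```text
[0.45170421 0.24210952 0.04768948] 49.441401958465576 0.32585470977846054
shift [-0.001 -0.001  0.036] turn None
```

View pics/w6.png

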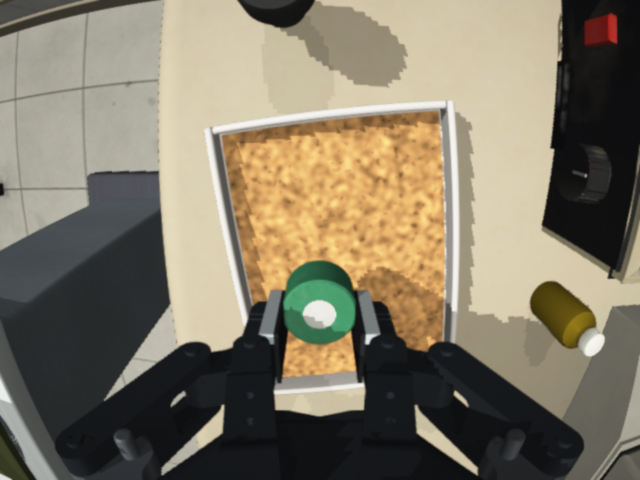

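Emit:
carry_out(deltas="1 0 0 0.015 0; 1 0 0 0.028 0; 1 0 0 0.034 0; 1 0 0 0.036 0; 1 0 0 0.036 0")

```text
clock: 13.7
tcp_pos: [0.4532, 0.2428, 0.0133]
tool_rot: [179.9, -0.0, 92.8]
force: [0.1, -0.3, 0.2]
finger_gap: 0.32
grasp_force: 49.4
```

Emit:
carry_out(deltas="1 0 0 0.002 0; 1 0 0 0.002 0; 0 0 0 0.002 0; 0 0 0 0.002 0; -0.2 0 0 0.002 0; -0.2 0 0 0.002 0; -0.2 0 0 -0.03 0; -0.2 0 0 -0.08 0; -0.2 0 0 -0.12 0; -0.2 0 0 -0.16 0; -0.2 0 0 -0.2 0; -0.2 0 0 -0.2 0")

```text
clock: 14.9
tcp_pos: [0.4557, 0.2442, 0.2181]
tool_rot: [179.4, -0.3, 92.8]
force: [0.5, 0.6, 0.2]
finger_gap: 0.603
grasp_force: 0.0
```

```bash
python3 - <<'E'
from h import *
R,t,o=tool();print(t,o['qpos'])
snap('wrist','w7');snap('scene','s7',(200,200,420,380),2)
a=cv2.imread('pics/w7.png')[100:];b=cv2.imread('pics/s7.png')
c=np.zeros((380+360,640,3),np.uint8);c[:380]=a;c[380:,:440]=b[:360];cv2.imwrite('pics/c7.png',cv2.resize(c,None,fx=.8,fy=.8))
# cover: right side contact points
print(m2w(-.0,-.27),m2w(-.16,-.05))
go([.30,-.1,.40],92.7)
E
```

```text
[0.45568689 0.24418353 0.21810047] [ 2.81842424e+01  1.39902441e+01 -1.11692816e+01  6.42103171e+01
  1.21193861e-03  1.15356434e+02]
[ 0.47721874 -0.55320027] [ 0.30703294 -0.34098153]
shift [-0.335 -0.169 -0.188] turn 0.003
```

View pics/c7.png

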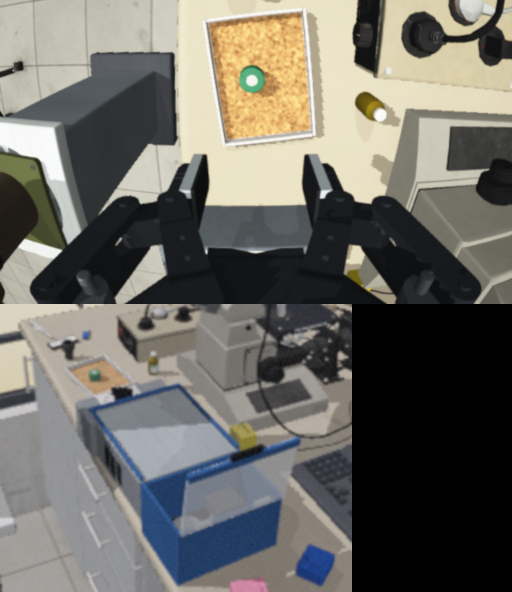

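Emit:
carry_out(deltas="1 -0.087 -0.14 -0.08 0; 1 -0.087 -0.14 -0.08 0; 1 -0.087 -0.14 -0.08 0; 1 -0.087 -0.14 -0.08 0; 1 -0.337 -0.172 -0.112 0; 1 -0.337 -0.172 -0.112 0; 1 -0.337 -0.172 -0.112 0; 1 -0.337 -0.172 -0.112 0; 1 -0.337 -0.172 -0.112 0; 1 -0.337 -0.172 -0.112 0; 1 -0.584 -0.215 -0.112 0; 1 -0.584 -0.215 -0.112 0; 1 -0.584 -0.215 -0.112 0; 1 -0.584 -0.215 -0.112 0; 1 -0.584 -0.215 -0.112 0; 1 -0.584 -0.215 -0.112 0; 1 -0.584 -0.215 -0.112 0")

```text
clock: 16.7
tcp_pos: [0.2661, -0.351, 0.3221]
tool_rot: [-179.9, -0.3, 92.7]
force: [-0.9, 0.3, -0.2]
finger_gap: 0.001
grasp_force: 0.0
```

```bash
python3 - <<'E'
from h import *
R,t,o=tool();print(t,o['qpos'])
for p in [(.30,-.57,.33),(.46,-.575,.33),(.476,-.55,.24)]: go(p,92.7)
E
```

```text
[ 0.26614401 -0.35096614  0.32207527] [-5.28511779e+01  5.32181658e+00 -6.47702093e+00  7.84945258e+01
  3.42058532e-02  3.44078924e+01]
shift [-0.22   0.023 -0.009] turn 0.001
shift [-0.233  0.183 -0.009] turn 0.001
shift [-0.209  0.2    0.081] turn 0.001
```

Emit:
carry_out(deltas="1 -0.22 0.023 -0.01 0; 1 -0.22 0.023 -0.01 0; 1 -0.22 0.023 -0.01 0; 1 -0.22 0.023 -0.01 0; 1 -0.22 0.023 -0.01 0; 1 -0.22 0.023 -0.01 0; 1 -0.233 0.183 -0.01 0; 1 -0.233 0.183 -0.01 0; 1 -0.233 0.183 -0.01 0; 1 -0.233 0.183 -0.01 0; 1 -0.209 0.2 0.08 0; 1 -0.209 0.2 0.08 0; 1 -0.209 0.2 0.08 0; 1 -0.209 0.2 0.08 0")

```text
clock: 18.1
tcp_pos: [0.4764, -0.5476, 0.2444]
tool_rot: [-179.9, -0.2, 93.0]
force: [1.0, 0.2, 1.9]
finger_gap: 0.0
grasp_force: 0.0
```

```bash
python3 - <<'E'
from h import *
R,t,o=tool();print(t,w2m(t),o['qpos'])
snap('wrist','w8')
g=[-.145,.126]
for th in (95,80,65,55,45,35,25):
    a=np.radians(th); r=.10; c=np.array([g[0]+r*np.cos(a),g[1]+r*np.sin(a)])+.004*np.array([-np.sin(a),np.cos(a)])
    y,z=c[0]-.011,c[1]; print(th); go([*m2w(0,y),z],92.7)
E
```

```text
[ 0.47637915 -0.5475978   0.24443599] [-0.00057474 -0.2643642 ] [-4.89735443e+01  3.64498139e+01  2.91813108e+01  8.29427593e+01
 -1.13918572e-02  3.80652368e+01]
95
shift [ 0.099 -0.     0.022] turn 0.004
80
shift [ 0.125 -0.     0.022] turn 0.004
65
shift [ 0.15  -0.     0.029] turn 0.004
55
shift [ 0.165 -0.     0.037] turn 0.004
45
shift [ 0.179 -0.     0.048] turn 0.004
35
shift [ 0.191 -0.     0.061] turn 0.004
25
shift [ 0.2   -0.     0.075] turn 0.004
```

View pics/w8.png

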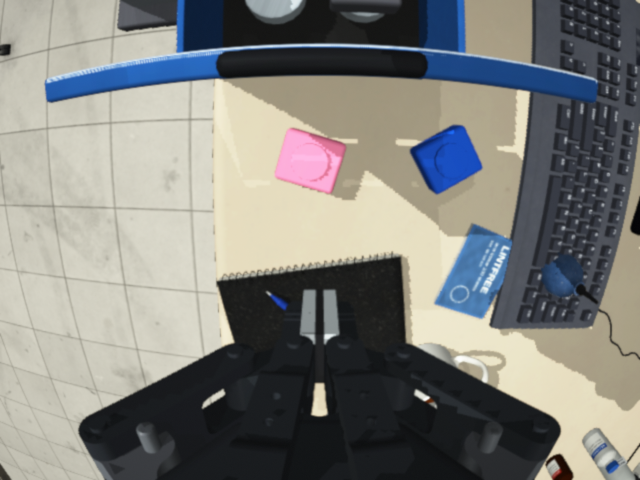

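Emit:
carry_out(deltas="1 0.04 0 0.008 0; 1 0.08 0 0.008 0; 1 0.1 0 0.008 0; 1 0.115 0 0.008 0; 1 0.13 0 0.01 0; 1 0.145 0 0.015 0; 1 0.155 0 0.02 0; 1 0.165 0 0.03 0; 1 0.175 0 0.04 0; 1 0.185 0 0.05 0; 1 0.192 0 0.06 0; 1 0.2 0 0.075 0; 1 0.207 0 0.085 0; 1 0.212 0 0.095 0")

```text
clock: 19.55
tcp_pos: [0.4701, -0.342, 0.1533]
tool_rot: [179.5, 0.4, 92.8]
force: [1.6, -1.4, 3.0]
finger_gap: -0.002
grasp_force: 1.3
```

```bash
python3 - <<'E'
from h import *
R,t,o=tool();print(t,w2m(t),o['force'])
snap('scene','s9',(220,220,420,380),3)
E
```

```text
[ 0.47006169 -0.34204235  0.15334164] [ 0.00279779 -0.05873936] [ 1.57311907 -1.39932047  2.98628057]
```

View pics/s9.png

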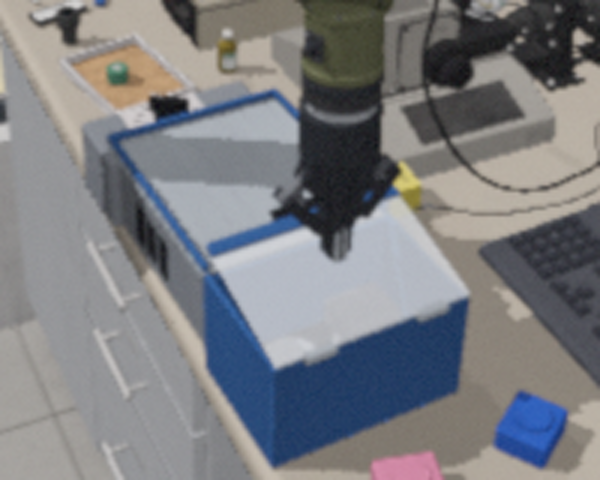

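Emit:
carry_out(deltas="1 0.005 0 0.006 0; 1 0.01 0 0.012 0; 1 0.01 0 0.017 0; 1 0.01 0 0.02 0; 1 0.01 0 0.022 0; 1 0.01 0 0.024 0; 1 0.01 0 0.026 0")

```text
clock: 20.3
tcp_pos: [0.4659, -0.3278, 0.1324]
tool_rot: [179.7, 0.1, 92.9]
force: [-16.0, 13.7, 67.9]
finger_gap: -0.002
grasp_force: 34.1
```

Emit:
carry_out(deltas="1 0 0 -0.03 0; 1 0 0 -0.07 0; 0.3 0 0 -0.11 0; 0.3 0 0 -0.13 0")

```text
clock: 20.7
tcp_pos: [0.4659, -0.3285, 0.2562]
tool_rot: [179.9, 0.1, 92.8]
force: [0.1, -0.5, -0.1]
finger_gap: 0.333
grasp_force: 0.0
```

```bash
python3 - <<'E'
from h import *
for z in(.15,.25,.35): print(px2w('top',255,224,z),px2w('top',282,224,z))
R,t,o=tool();print(t,o['force'])
k=m2w(-.0105,.2915);print(k)
go([*k,.22],138.6);go([.40,-.15,.25],138.6)
snap('top','t10',(270,210,500,330),3.4)
E
```

```text
[0.60846555 0.1081743  0.15      ] [0.60758963 0.03573908 0.15      ]
[0.5891686  0.09391705 0.25      ] [0.58836527 0.02748472 0.25      ]
[0.56987165 0.07965981 0.35      ] [0.5691409  0.01923037 0.35      ]
[ 0.46591975 -0.32850738  0.25616449] [ 0.07978265 -0.46342807 -0.14577628]
[0.44028013 0.00718178]
shift [ 0.337 -0.009  0.036] turn -1.017
shift [ 0.182 -0.057  0.006] turn -1.017
```

View pics/t10.png

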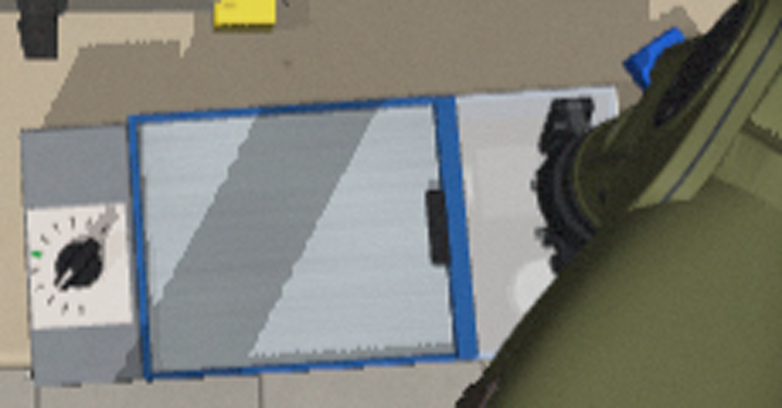

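Emit:
carry_out(deltas="0.2 0.05 -0.03 0 -0.2; 0.2 0.1 -0.05 0 -0.4; 0.2 0.15 -0.055 0.01 -0.6; 0.2 0.2 -0.055 0.02 -0.8; 0.2 0.25 -0.04 0.036 -1; 0.2 0.3 -0.02 0.036 -1; 0.2 0.337 -0.009 0.036 -1; 0.2 0.337 -0.009 0.036 -1; 0.2 0.337 -0.009 0.036 -1")

```text
clock: 21.65
tcp_pos: [0.439, 0.009, 0.2161]
tool_rot: [-179.9, -0.1, 138.1]
force: [-0.1, -0.3, -0.3]
finger_gap: 0.402
grasp_force: 0.0
```

```bash
python3 - <<'E'
from h import *
R,t,o=tool();print(t,o['tool_rot'],o['qpos'][5])
k=m2w(-.0105,.2915);go([*k,.108],138.6)
snap('wrist','w11')
E
```

```text
[0.43902379 0.00896927 0.21606826] [-1.79877129e+02 -1.28333764e-01  1.38050018e+02] 43.121669233829415
shift [-0.002 -0.     0.108] turn -0.012
```

View pics/w11.png

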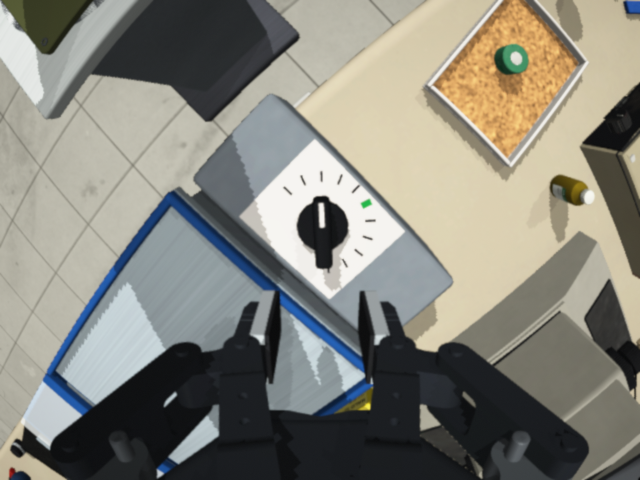

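Emit:
carry_out(deltas="0.2 -0.002 0 0.05 0; 0.2 -0.002 0 0.09 0; 0.2 -0.002 0 0.106 0; 0.2 -0.002 0 0.106 0; 1 -0.002 0 0.106 0; 1 -0.002 0 0.106 0; 1 -0.002 0 0.106 0; 1 -0.002 0 0.106 0", grip_force=40)

```text
clock: 22.5
tcp_pos: [0.4437, 0.007, 0.1124]
tool_rot: [179.7, 0.1, 137.8]
force: [4.0, 3.6, -8.5]
finger_gap: 0.125
grasp_force: 44.2
```

```bash
python3 - <<'E'
from h import *
R,t,o=tool();print(t,w2m(t),o['tool_rot'])
go(t,2.7+180-np.degrees(1.9)-0+0-0); print('bar angle now',np.radians(180+2.7-o['tool_rot'][2]))
E
```

```text
[0.44365377 0.0070344  0.11244071] [-0.00713704  0.29119386] [1.79696613e+02 5.62708756e-02 1.37807250e+02]
shift [0. 0. 0.] turn 1.422
bar angle now 0.7835262964444941
```

Emit:
carry_out(deltas="1 0 0 0 0.15; 1 0 0 0 0.3; 1 0 0 0 0.45; 1 0 0 0 0.6; 1 0 0 0 0.75; 1 0 0 0 0.9; 1 0 0 0 1; 1 0 0 0 1")

```text
clock: 23.3
tcp_pos: [0.4385, 0.0047, 0.1124]
tool_rot: [-179.7, 0.1, 92.7]
force: [-6.6, -2.5, 5.7]
finger_gap: 0.127
grasp_force: 45.9
```

Emit:
carry_out(deltas="1 0 0 0 0.15; 1 0 0 0 0.3; 1 0 0 0 0.422; 1 0 0 0 0.422; 1 0 0 0 0.422")

```text
clock: 23.8
tcp_pos: [0.436, 0.005, 0.1123]
tool_rot: [-179.6, 0.2, 73.8]
force: [-12.1, -2.3, 11.4]
finger_gap: 0.127
grasp_force: 46.7
```

Emit:
carry_out(deltas="0.2 0 0 0 0; 0.2 0 0 0 0; 0.2 0 0 0 0; 0.2 0 0 -0.04 0; 0.2 0 0 -0.08 0; 0.2 0 0 -0.12 0; 0.2 -0.02 -0.04 -0.14 0; 0.2 -0.02 -0.04 -0.14 0; 0.2 -0.02 -0.04 -0.14 0")

```text
clock: 24.7
tcp_pos: [0.398, -0.002, 0.2525]
tool_rot: [179.8, -0.1, 73.8]
force: [0.2, -0.1, -0.2]
finger_gap: 0.404
grasp_force: 0.0
```

```bash
python3 - <<'E'
from h import *
R,t,o=tool();print(t,o['tool_rot'],o['force'])
snap('wrist','w12')
import pickle;pickle.dump((R,t),open('p12','wb'))
E
```

```text
[ 0.39802344 -0.00202933  0.25246279] [ 1.79805505e+02 -5.85394364e-02  7.38131636e+01] [ 0.20360915 -0.12730074 -0.19523605]
```

View pics/w12.png

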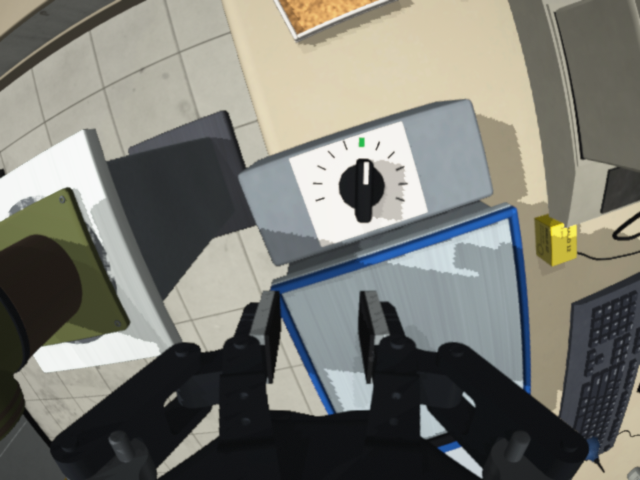

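```bash
python3 - <<'E'
from h import *
a=w2m(wpix(365.5,162,.127));b=w2m(wpix(363,220,.122));gm=w2m(wpix(361.5,142,.096))
b2=w2m(wpix(363.5,219,.127))
for q in(b,b2): d=a-q; print(np.arctan2(d[1],-d[0]))
k=np.array([-.0105,.2915]); print((a+b2)/2,gm,np.arctan2(gm[1]-k[1],-(gm-k)[0]),np.arctan2(a[1]-k[1],-(a-k)[0]))
im=ctrl.snapshot('wrist')[120:240,290:440,::-1];cv2.imwrite('pics/w13.png',cv2.resize(im,None,fx=5,fy=5,interpolation=cv2.INTER_CUBIC))
E
```

```text
1.8990002487135427
1.9052766738158258
[-0.0114968   0.29743743] [-5.68437741e-05  3.29459783e-01] 1.8392657864892517 1.7978581324382437
```

View pics/w13.png

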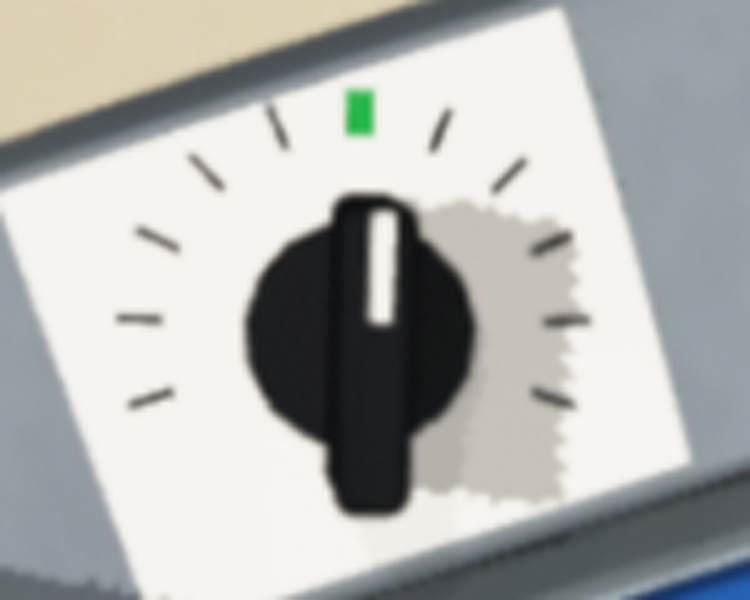

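```bash
python3 -c "
from plant import ctrl
print(ctrl.finish_job())"
```

```text
the job is handed in; nothing more can be done
None
```

The job is handed in at about 25 s on the robot's clock; the judge returned no verdict. The block and both discs that were there are in the tub, the green mount stands in the tray, the cover is shut, and the knob reads about 1.90 rad, at the green mark.

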